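Pack the radiator kit into the aluminium case

ROBOT

A 6-joint arm with a two-finger parallel gripper is mounted at the origin on the work surface. World frame = base frame: x ahead of the robot, y to its left, z up, the work surface at z = 0. Lengths are in m, angles in degrees, forces in N, time in s.
With the tool pointing down it reaches from about 0.375 to 0.9 m from the base axis. Payload 3.1 kg.
Tool frame: the origin (TCP) lies at the very end of the fingers, on their centre line; the grasp point (between the pads) lies 19 mm behind it; z points along the fingers, y is the line along which they close (so a half turn about z gives the same grasp; the last joint's range is limited). The gripper opens to 87 mm and grips with 3 to 60 N. Pads are 19 mm wide; open, the fingers measure 117 mm over their backs; the gripper's body (75 mm by 190 mm) begins 51 mm behind the grasp point.
Start: joints at [60.304, 30.224, 82.088, -0, 67.689, -10.227], TCP at [0.208, 0.589, 0.185] pointing down, gripper open.
Joint ranges: [-176.69, 176.69], [-43.24, 126.21], [12.49, 139.97], [-82, 262], [0, 151.66], [-163.58, 163.58]. Speed limits (degrees/s): [159.86, 159.86, 180, 180, 180, 180].

INTERFACE

Orientations are given as a 3x3 rotation matrix whose columns are the frame's x, y, z axes.
In Python, from rig import * gives the robot as it stands.
- The arm moves only by the tool jog_arm, never from a script. Its arguments are lists of equal length, an entry for each row: "delta_pos": the shift along the world's x, y, z in cm, a list of three; "turn": the turn about the world's z in degrees; "grip": the closure, from 0 (fully open) to 1 (shut). In form: {"delta_pos": [[x, y, z], ...], "turn": [turn, ...], "grip": [grip, ...]}. A call has 1 to 12 rows; each row is the pose to reach, as a shift and turn from the pose commanded when the call began; what a row does not reach only later rows make up. A row lasts 1/8 s, in which the tool goes at most 62.5 mm and 10.7 degrees, less where a joint would pass 70% of its speed; a pose out of reach is approached as far as the arm can. A call with a gripper value outside its range is refused whole. The fingers move at their own pace and stop on an object; the grip force is fixed at half the most. Time passes only in rows, so rows that repeat a pose let the fingers close. It gives the time, the measured TCP pose, the force, the opening and the grip force at its end, in the units of the state.
- read_state(): the state, without advancing time (a new reading comes with each control period).
- capture(name): name is "side" or "top"; returns a dict with "color" (480x640x3 uint8, blue, green, red), "fovy" (degrees; the focal length in pixels is half the picture's height over the tangent of half this angle, whatever the lens; pixels are square), "cx", "cy" (the principal point, pixels), "k1" (the pictures are not rectified: a ray, as slopes to the right and down, at radius r is drawn at 1 + k1 r^2 times it, then the intrinsics apply), "camera_from_world" (4x4, takes a point from world to camera coordinates). Camera axes: x right, y up, looking along -z (the intrinsics and any distortion apply to the point x, -y, -z); pixel columns grow to the right and rows downward; lengths in m; the calibration is good to about 2 mm. A picture is of the moment at which its call begins. There is no depth.
- hand_in(): hands the job in; it is judged then, once.
The state is a dict: "time_s": time; "joint_positions": joint angles; "qvel": joint speeds; "tau": joint torques, N m; "position": TCP position; "tcp_rot": TCP orientation; "force": force on the tool from outside, world axes, zero at the start; "moment": the same for the moment, N m; "opening": opening from 0.0 (shut) to 1.0 (fully open); "grasp_force": force on a finger pad.
Only numpy, scipy, OpenCV 4.12 (cv2) and the standard library are available. Lean on these libraries where they do the work, as an engineer would, in place of code of your own. Each camera call takes 0.05 s, during which the arm holds its last target. There are 200 camera calls.

TASK

Pack the radiator kit from the grey mat into the open aluminium case, setting each thing down rather than dropping it: the blue torch on the long yellow pad and the spanner on the long green pad, each lying centred along its pad, either way round, and the red-topped and blue-topped radiator caps upright in the middle of the square pads of their own colour. Leave the black torch and the black-topped cap where they are. Finish with everything let go and at rest.

Things in the scene. Friction and masses are not known exactly. Their poses are not given: they have to be found in the camera images.
- torch_blue_c (a point): Blue plastic torch lying flat: 124 mm long, round 30 mm body between a squared 36 mm tail end and a squared 36 mm lens head, 36 mm high, about 0.14 kg. The point is its centre, half-way up (18 mm above its underside); all long things start roughly side by side, crosswise in three rows 88 mm apart, with a cap at one end of each; its x axis runs along its length to the lens, z up. The 30 mm body spans x = -48 to +28 mm
- spanner_c (a point): Steel spanner lying flat: 132 mm long, 10 mm thick, 18 mm wide shank between a 32 mm ring end and a 30 mm open jaw, about 0.12 kg. The point is the middle of the shank, half-way up (5 mm above its underside); its x axis runs along its length to the open jaw, z up. The straight shank spans x = -32 to +30 mm
- cap_red_c (a point): White plastic radiator valve cap with a red top, standing upright: 40 mm diameter, 34 mm tall, about 0.05 kg. The point is its centre, 16 mm above its underside, z up
- cap_blue_c (a point): White plastic radiator valve cap with a blue top, standing upright: 40 mm diameter, 34 mm tall, about 0.05 kg. The point is its centre, 16 mm above its underside, z up
- torch_black_c (a point): Look-alike, to be left alone: black plastic torch lying flat: 124 mm long, round 30 mm body between a squared 36 mm tail end and a squared 36 mm lens head, 36 mm high, about 0.14 kg. The point is its centre, half-way up (18 mm above its underside); all long things start roughly side by side, crosswise in three rows 88 mm apart, with a cap at one end of each; its x axis runs along its length to the lens, z up. The 30 mm body spans x = -48 to +28 mm
- cap_black_c (a point): Look-alike, to be left alone: white plastic radiator valve cap with a black top, standing upright: 40 mm diameter, 34 mm tall, about 0.05 kg. The point is its centre, 16 mm above its underside, z up
- pad_yellow: Long yellow pad, 150 x 50 x 4 mm, fixed on the floor of the open aluminium case, whose walls rise 16 mm above the pad's top face. Origin at the centre of the pad's underside, its top face 4 mm above that, z up, x along its length. The two long pads and the row of two square pads lie side by side at least 70 mm apart
- pad_green: Long green pad, 150 x 50 x 4 mm, fixed on the floor of the open aluminium case, whose walls rise 16 mm above the pad's top face. Origin at the centre of the pad's underside, its top face 4 mm above that, z up, x along its length
- pad_red: Square red pad, 60 x 60 x 4 mm, fixed on the floor of the open aluminium case, whose walls rise 16 mm above the pad's top face. Origin at the centre of the pad's underside, its top face 4 mm above that, z up. The red and blue square pads are 90 mm apart along their own y axes; beside a cap 30 mm remain to the case wall that way
- pad_blue: Square blue pad, 60 x 60 x 4 mm, fixed on the floor of the open aluminium case, whose walls rise 16 mm above the pad's top face. Origin at the centre of the pad's underside, its top face 4 mm above that, z up. Same y axis as the red pad

How it is judged:
By the outcome, as a careful person would: the job done as asked, in the order asked, and still so for the second after the job is handed in, with the robot touching nothing.
It also fails if it takes over 120 s, if anything falls off the work surface, if the arm or the gripper's body presses on something with over 40 N, if the wrist force passes 120 N, or if a joint passes its speed limit or range.

## Working session

There is one attempt and no reset: what is moved stays moved. The work goes in short steps, Python scripts to look and compute and a tool call to move; the robot and the scene stay as the last step left them, time stands still between calls to the robot, and variables do not carry over. Pictures are saved under pics/ and viewed, at most 14 in all, crops included, and the job is handed in when it is done.

Besides the shell and the picture viewer there is one more tool, called after "Call:" in YAML: its name, and indented under it one key for each argument. jog_arm: Moves the arm, as the interface text tells. Its arguments: {"type":"object","properties":{"delta_pos":{"type":"array"},"turn":{"type":"array"},"grip":{"type":"array"}},"required":["delta_pos","turn","grip"]}

```bash
mkdir -p pics; ls
python3 - <<'E'
from rig import *
import cv2,pickle
s=read_state();print(s['position'],s['tcp_rot'],s['time_s'],s['opening'])
for n in("top","side"):
    c=capture(n);cv2.imwrite(f"pics/{n}0.png",c["color"]);pickle.dump(c,open(n+"0.pkl","wb"))
    print(n,{k:v for k,v in c.items() if k!="color"})
E
```

```text
pics
[0.20785916 0.58854302 0.18378258] [[-9.42823004e-01  3.33292040e-01 -1.09495591e-03]
 [ 3.33293597e-01  9.42821190e-01 -1.89279641e-03]
 [ 4.01493661e-04 -2.14951379e-03 -9.99997609e-01]] 0.0 0.9995755566036645
top {'fovy': 53.86590587786279, 'cx': 318.77025000555017, 'cy': 230.0015702546522, 'k1': -0.02065960385398137, 'camera_from_world': array([[ 2.88192784e-02, -9.99584483e-01, -5.57998896e-04,
        -2.50884081e-02],
       [ 9.85747576e-01,  2.83277721e-02,  1.65828988e-01,
        -5.28464438e-01],
       [-1.65744277e-01, -5.32911784e-03,  9.86154367e-01,
        -6.57909489e-01],
       [ 0.00000000e+00,  0.00000000e+00,  0.00000000e+00,
         1.00000000e+00]])}
side {'fovy': 47.74316662890784, 'cx': 320.6840328957258, 'cy': 231.7729577885432, 'k1': -0.06594608663306657, 'camera_from_world': array([[ 0.91277683, -0.40838073, -0.00797752, -0.48722296],
       [ 0.24501271,  0.5317952 ,  0.81065569, -0.18565788],
       [-0.32681375, -0.74190232,  0.5854688 , -0.8075694 ],
       [ 0.        ,  0.        ,  0.        ,  1.        ]])}
```

View pics/top0.png

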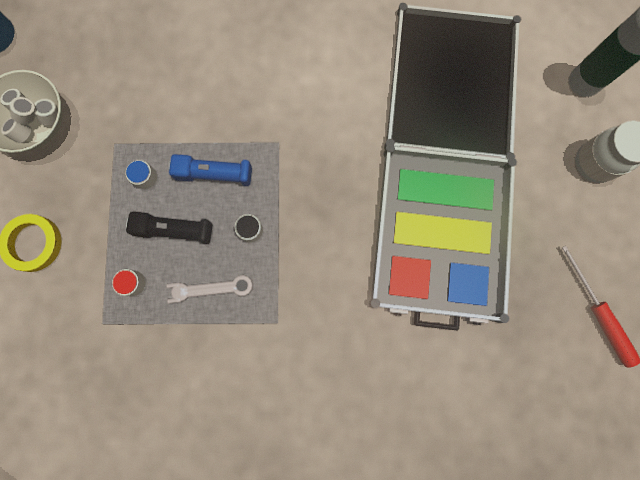

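View pics/side0.png

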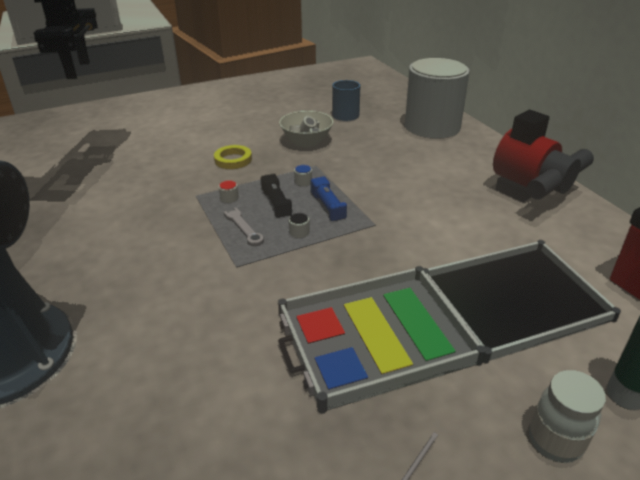

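```bash
cat > h.py <<'E'
import cv2,pickle,numpy as np
def f(c): return 240/np.tan(np.radians(c["fovy"]/2))
def K(c): return np.array([[f(c),0,c["cx"]],[0,f(c),c["cy"]],[0,0,1]])
def ray(c,p):
    q=cv2.undistortPoints(np.array([[p]],float),K(c),np.array([c["k1"],0,0,0,0.]))[0,0]
    # drawn = (1+k1 r^2)*ray : matches OpenCV's radial model
    M=c["camera_from_world"];R=M[:3,:3];o=-R.T@M[:3,3]
    return o,R.T@np.array([q[0],-q[1],-1.])
def cast(c,p,z):
    o,d=ray(c,p);return o+d*(z-o[2])/d[2]
def tri(c1,p1,c2,p2):
    A=[];b=[]
    for c,p in((c1,p1),(c2,p2)):
        o,d=ray(c,p);d/=np.linalg.norm(d);P=np.eye(3)-np.outer(d,d);A.append(P);b.append(P@o)
    return np.linalg.lstsq(np.vstack(A),np.hstack(b),rcond=None)[0]
H={"red":[((0,110,70),(8,255,255)),((172,110,70),(180,255,255))],"blue":[((100,110,50),(125,255,255))],
"green":[((45,100,60),(80,255,255))],"yellow":[((22,110,80),(36,255,255))],"black":[((0,0,0),(180,255,60))],
"white":[((0,0,150),(180,50,255))]}
def blobs(c,col,roi,amin=60):
    x0,y0,x1,y1=roi;h=cv2.cvtColor(c["color"],cv2.COLOR_BGR2HSV)
    m=sum(cv2.inRange(h,a,b) for a,b in H[col]);k=np.zeros_like(m);k[y0:y1,x0:x1]=m[y0:y1,x0:x1]
    cs=cv2.findContours(k,cv2.RETR_EXTERNAL,cv2.CHAIN_APPROX_NONE)[0]
    return sorted([q for q in cs if cv2.contourArea(q)>amin],key=cv2.contourArea)[::-1]
def rectmid(c,q,z):
    """contour cast onto z, then its min-area rectangle: centre, size (mm), long-axis angle (deg)"""
    P=np.array([cast(c,p,z)[:2] for p in q[:,0]+0.0]).astype(np.float32)*1000
    b=cv2.boxPoints(cv2.minAreaRect(P));e=[b[1]-b[0],b[2]-b[1]]
    l=max(e,key=np.linalg.norm);return b.mean(0),sorted(np.linalg.norm(e,axis=1)),np.degrees(np.arctan2(l[1],l[0]))%180
def cen(q):
    m=cv2.moments(q);return m["m10"]/m["m00"],m["m01"]/m["m00"]
E
python3 - <<'E'
from h import *
np.set_printoptions(precision=4,suppress=True)
t,s=[pickle.load(open(n+"0.pkl","rb")) for n in("top","side")]
print("cams",ray(t,(0,0))[0],ray(s,(0,0))[0])
mt=(100,140,282,328);ms=(195,160,375,260);ct=(370,140,520,320);cs=(275,240,490,405)
for col in("red","blue","green","yellow"):
    for q in blobs(t,col,ct): print("padT",col,cen(q),cast(t,cen(q),.01),rectmid(t,q,.01))
    for q in blobs(s,col,cs): print("padS",col,cen(q),rectmid(s,q,.01))
    a,b=blobs(t,col,ct),blobs(s,col,cs)
    print("tri",tri(t,cen(a[0]),s,cen(b[0])))
for col,z in(("red",.034),("blue",.034),("blue",.018),("white",.005)):
    print(col,z)
    for q in blobs(t,col,mt): print(" T",cv2.contourArea(q),cen(q),cast(t,cen(q),z),*rectmid(t,q,z))
    for q in blobs(s,col,ms,30): print(" S",cv2.contourArea(q),cen(q),cast(s,cen(q),z),*rectmid(s,q,z))
E
```

```text
cams [ 0.4126 -0.0136  0.7364] [ 0.2263 -0.6994  0.6194]
padT red (409.64543671397246, 277.0032306449752) [ 0.4656 -0.1512  0.01  ] (array([ 465.794 , -151.2056], dtype=float32), [np.float32(59.701965), np.float32(60.07017)], np.float32(84.91817))
padS red (319.97429832860297, 324.6803847366761) (array([ 465.1631, -150.8171], dtype=float32), [np.float32(60.527157), np.float32(61.764637)], np.float32(85.17113))
tri [ 0.4653 -0.1512  0.0094]
padT blue (468.03345195729537, 283.87651245551604) [ 0.4575 -0.2409  0.01  ] (array([ 457.7544, -240.8685], dtype=float32), [np.float32(58.945206), np.float32(59.007584)], np.float32(84.97129))
padS blue (340.51503319016007, 367.54483925549914) (array([ 457.2604, -240.5003], dtype=float32), [np.float32(59.106297), np.float32(59.61866)], np.float32(85.07142))
tri [ 0.4574 -0.241   0.0093]
padT green (445.3484652764962, 189.14276926862274) [ 0.6061 -0.2083  0.01  ] (array([ 606.1751, -208.6418], dtype=float32), [np.float32(49.647125), np.float32(149.0676)], np.float32(85.125046))
padS green (418.77609586881107, 323.90334279407125) (array([ 605.75  , 
[... 1632 characters left out ...]
 [0.6194 0.2802 0.018 ] [619.345 279.861] [np.float32(33.11181), np.float32(34.36308)] 47.79751
 S 384.0 (326.36545138888886, 193.1423611111111) [0.6295 0.1843 0.018 ] [631.814  187.5949] [np.float32(36.984253), np.float32(129.41666)] 86.168976
 S 58.5 (302.6467236467236, 168.45584045584044) [0.6249 0.3032 0.018 ] [624.5229 303.2953] [np.float32(23.097866), np.float32(29.642887)] 155.01909
white 0.005
 T 2341.5 (162.87237525802547, 227.2264929888248) [0.5329 0.236  0.005 ] [529.3175 197.3761] [np.float32(295.7035), np.float32(302.1032)] 2.3760471
 T 985.0 (210.26514382402706, 288.4495769881556) [0.4395 0.1548 0.005 ] [439.1088 156.9766] [np.float32(30.568665), np.float32(131.09444)] 98.21405
```

Call:
jog_arm:
  delta_pos:
    - [3.8,-3.9,0]
    - [7.6,-7.8,0]
    - [11.4,-11.7,0]
    - [15.2,-15.6,0]
    - [19,-19.5,0]
    - [22.8,-23.4,0]
    - [26.6,-27.3,0]
    - [30.4,-31.2,0]
    - [34.2,-35.1,0]
    - [38,-39,0]
    - [41.5,-42.5,0]
    - [41.5,-42.5,0]
  turn: [-7,-14,-21,-28,-35,-42,-49,-56,-63,-70,-73.2,-73.2]
  grip: [0,0,0,0,0,0,0,0,0,0,0,0]

```text
time_s: 1.6
position: [0.6259, 0.1609, 0.184]
tcp_rot: [[0.051, 0.999, 0.001], [0.999, -0.051, -0.001], [-0.001, 0.001, -1.0]]
force: [-0.5, -0.5, 1.5]
opening: 1.0
grasp_force: 0.0
```

Run:
```python
from h import *
t,s=[pickle.load(open(n+"0.pkl","rb")) for n in("top","side")]
print(tri(t,(124.19,281.9),s,(227.4,184.4)),tri(t,(137.03,171.16),s,(302.65,168.46)))
q=blobs(t,"blue",(100,140,282,328))[0]
r=cv2.minAreaRect(q);print(r)
im=cv2.resize(t["color"][140:330,100:282],None,fx=3,fy=3,interpolation=cv2.INTER_CUBIC)
cv2.imwrite("pics/mat.png",im)
```

```text
[0.44357817 0.2760926  0.03656977] [0.61352111 0.27290675 0.03618095]
((208.98764038085938, 167.668212890625), (79.41795349121094, 21.89676856994629), 4.205356597900391)
```

View pics/mat.png

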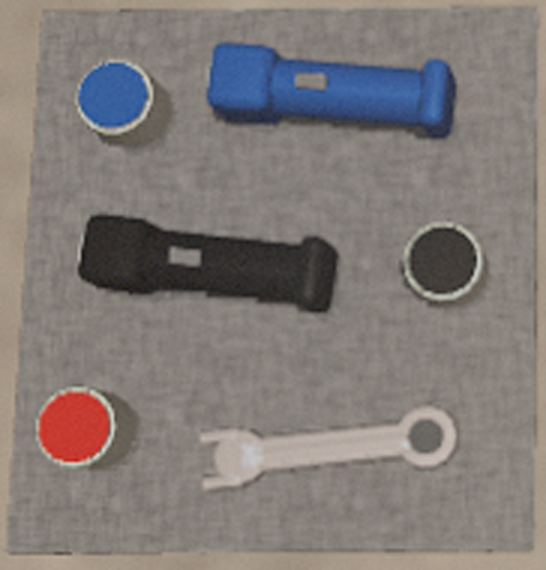

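Call:
jog_arm:
  delta_pos:
    - [0,0.2,-4]
    - [0,0.2,-8]
    - [0,0.2,-12]
    - [0,0.2,-15]
    - [0,0.2,-17]
    - [0,0.2,-17.6]
    - [0,0.2,-17.6]
    - [0,0.2,-17.6]
  turn: [0,0,0,0,0,0,0,0]
  grip: [0,0,0,0,0,0,0,0]

```text
time_s: 2.6
position: [0.6244, 0.1665, 0.0101]
tcp_rot: [[0.046, 0.999, 0.003], [0.999, -0.046, 0.0], [0.0, 0.003, -1.0]]
force: [-0.1, -0.2, -0.1]
opening: 0.999
grasp_force: 0.0
```

Call:
jog_arm:
  delta_pos:
    - [0,0,0]
    - [0,0,0]
    - [0,0,0]
    - [0,0,0]
    - [0,0,0]
    - [0,0,0]
    - [0,0,0]
    - [0,0,0]
    - [0,0,0]
    - [0,0,0]
  turn: [0,0,0,0,0,0,0,0,0,0]
  grip: [0.2,0.4,0.5,0.6,0.7,0.8,0.8,0.8,0.8,0.8]

```text
time_s: 3.85
position: [0.6233, 0.1663, 0.0088]
tcp_rot: [[0.047, 0.999, 0.0], [0.999, -0.047, 0.0], [0.0, 0.0, -1.0]]
force: [0.1, -1.2, 0.0]
opening: 0.201
grasp_force: 0.0
```

Run:
```python
from rig import *
import cv2,pickle
s=read_state();print(s['position'],s['opening'],s['grasp_force'],s['joint_positions'])
t=capture("top");a=t["color"];pickle.dump(t,open("top1.pkl","wb"))
c=capture("side");b=c["color"];pickle.dump(c,open("side1.pkl","wb"))
A=cv2.resize(a[100:330,90:290],(400,460));B=cv2.resize(b[130:280,180:380],(400,300));
import numpy as np
o=np.zeros((460,800,3),np.uint8);o[:,:400]=A;o[:300,400:]=B
cv2.imwrite("pics/g1.png",o)
```

```text
[0.62328007 0.16625765 0.00877154] 0.20148551219265745 0.0 [5.02710668e+00 4.45100256e+01 8.60757235e+01 4.24185295e-04
 4.94134181e+01 7.69652739e+00]
```

View pics/g1.png

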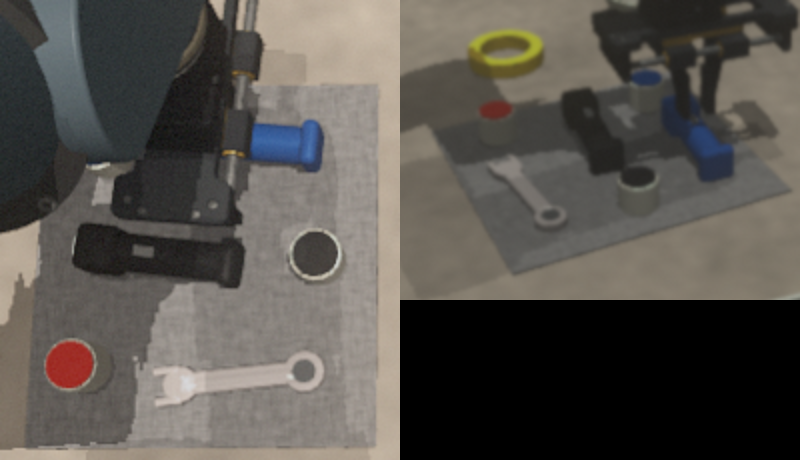

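Run:
```python
from h import *
t,c=[pickle.load(open(n,"rb")) for n in("top1.pkl","side1.pkl")]
for z in(.009,.028): 
  for cc in(t,c):
    M=cc["camera_from_world"];p=M[:3,:3]@[.6233,.1663,z]+M[:3,3];print(K(cc)@[p[0]/-p[2],p[1]/p[2],1])
cv2.imwrite("pics/g2.png",cv2.resize(c["color"][120:230,270:400],None,fx=6,fy=5,interpolation=cv2.INTER_CUBIC)[:600,:800])
```

```text
[210.04560556 172.20571748   1.        ]
[327.27478555 201.62092607   1.        ]
[207.26521421 168.7049196    1.        ]
[327.26683966 193.85132134   1.        ]
```

View pics/g2.png

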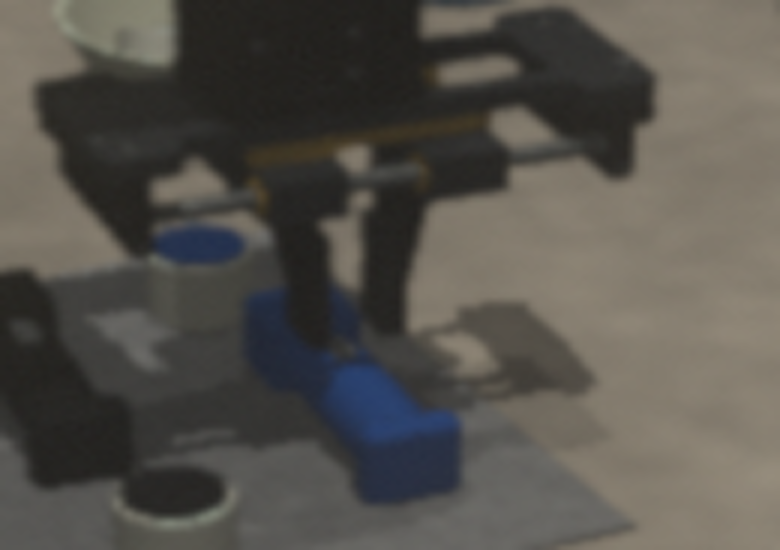

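Run:
```python
from h import *
c=pickle.load(open("side0.pkl","rb"));t=pickle.load(open("top1.pkl","rb"));s1=pickle.load(open("side1.pkl","rb"))
def pr(cc,P):
    M=cc["camera_from_world"];p=M[:3,:3]@P+M[:3,3];q=np.array([p[0]/-p[2],-p[1]/-p[2]]);q*=1+cc["k1"]*(q@q);return q*f(cc)+[cc["cx"],cc["cy"]]
T=np.array([.2079,.5885,.1838]);y=np.array([.333,.943,0])
im=c["color"][0:110,20:130].copy();im=cv2.resize(im,None,fx=5,fy=5,interpolation=cv2.INTER_CUBIC)
for k in(-.0435,0,.0435):
    p=pr(c,T+k*y);print(p);cv2.circle(im,tuple(int(v) for v in (p-[20,0])*5),4,(0,0,255),-1)
im2=cv2.resize(s1["color"][120:230,270:380],None,fx=5,fy=5,interpolation=cv2.INTER_CUBIC)
for z,col in((.009,(0,0,255)),(.04,(0,255,255))):
  for k in(-.015,.015):
    p=pr(s1,np.array([.6233+k,.1663,z]));cv2.circle(im2,tuple(int(v) for v in (p-[270,120])*5),4,col,-1)
o=np.hstack([im,im2]);o=cv2.resize(o,(800,400));cv2.imwrite("pics/g3.png",cv2.convertScaleAbs(o,alpha=1.8))
```

```text
[76.75787143 94.32258664]
[82.28246116 87.10189667]
[87.50355998 80.29428502]
```

View pics/g3.png

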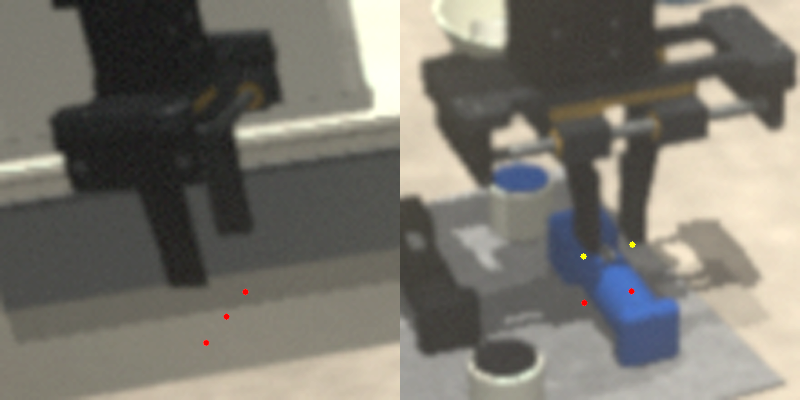

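Call:
jog_arm:
  delta_pos:
    - [0,0,5]
    - [0,0,10]
    - [-3,4,13]
    - [-7,9,13]
    - [-11,14,13]
    - [-15,19,13]
    - [-17,23,13]
    - [-17,23,13]
    - [-17,23,13]
  turn: [0,0,0,0,0,0,0,0,0]
  grip: [0,0,0,0,0,0,0,0,0]

```text
time_s: 5.08
position: [0.4534, 0.396, 0.1387]
tcp_rot: [[0.046, 0.999, 0.0], [0.999, -0.046, -0.001], [-0.0, 0.0, -1.0]]
force: [0.6, -0.5, -0.7]
opening: 0.993
grasp_force: 0.0
```

Run:
```python
from h import *
from rig import *
s=read_state();T=s['position'];R=s['tcp_rot'];print(T,s['opening'])
def pr(cc,P):
    M=cc["camera_from_world"];p=M[:3,:3]@P+M[:3,3];q=np.array([p[0]/-p[2],-p[1]/-p[2]]);q*=1+cc["k1"]*(q@q);return q*f(cc)+[cc["cx"],cc["cy"]]
o=[]
for n in("top","side"):
    c=capture(n);pickle.dump(c,open(n+"2.pkl","wb"))
    p0=pr(c,T);print(n,p0)
    x,y=[int(max(0,v)) for v in p0-[50,75]];x=min(x,540);y=min(y,330)
    im=cv2.resize(c["color"][y:y+150,x:x+100],None,fx=4,fy=4,interpolation=cv2.INTER_CUBIC);print("crop origin",x,y,"x4")
    im=cv2.convertScaleAbs(im,alpha=1.8)
    for k in(-.0435,.0435):cv2.circle(im,tuple(int(v) for v in (pr(c,T+k*R[:,1])-[x,y])*4),4,(0,0,255),-1)
    o.append(im)
cv2.imwrite("pics/g4.png",np.hstack(o))
```

```text
[0.4534358  0.39596939 0.13874073] 0.992619715738435
top [-1.30041226e-01  2.66955137e+02]
crop origin 0 191 x4
side [211.68711314 117.08277593]
crop origin 161 42 x4
```

View pics/g4.png

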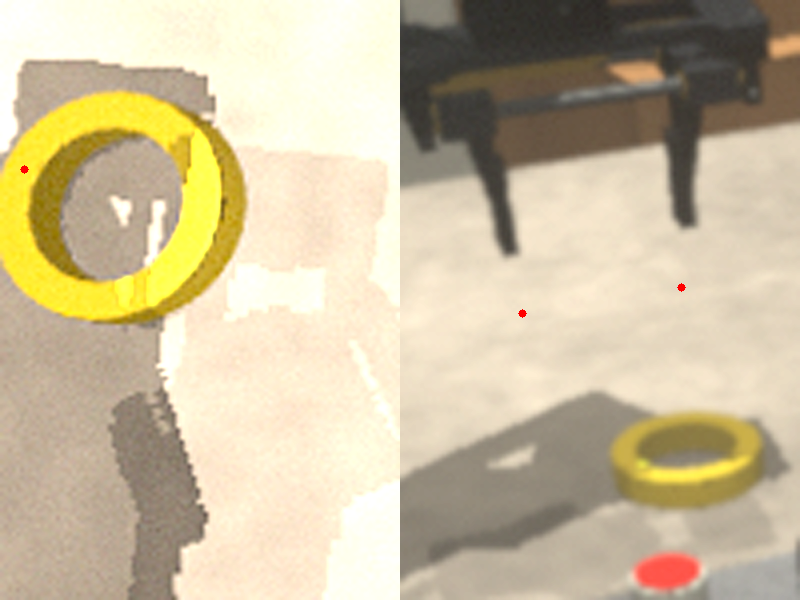

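Call:
jog_arm:
  delta_pos:
    - [0,-3,3]
    - [0,-6,6]
    - [0,-8.6,8]
    - [0,-8.6,8]
    - [0,-8.6,8]
  turn: [0,0,0,0,0]
  grip: [0,0,0,0,0]

```text
time_s: 5.8
position: [0.4535, 0.3098, 0.2183]
tcp_rot: [[0.048, 0.999, -0.001], [0.999, -0.048, 0.0], [0.0, -0.001, -1.0]]
force: [0.8, -0.2, 0.4]
opening: 0.998
grasp_force: 0.0
```

```bash
cat > look.py <<'E'
from h import *
from rig import *
def pr(cc,P):
    M=cc["camera_from_world"];p=M[:3,:3]@P+M[:3,3];q=np.array([p[0]/-p[2],-p[1]/-p[2]]);q*=1+cc["k1"]*(q@q);return q*f(cc)+[cc["cx"],cc["cy"]]
def look(tag,w=100,h=150,names=("top","side"),dz=0,alpha=1.8):
    s=read_state();T=s['position']+np.array([0,0,dz]);R=s['tcp_rot'];print(s['position'],s['opening'],s['grasp_force']);o=[]
    for n in names:
        c=capture(n);pickle.dump(c,open(n+tag+".pkl","wb"));p0=pr(c,T)
        x=int(np.clip(p0[0]-w/2,0,640-w));y=int(np.clip(p0[1]-h/2,0,480-h));k=400/w
        im=cv2.convertScaleAbs(cv2.resize(c["color"][y:y+h,x:x+w],None,fx=k,fy=k,interpolation=cv2.INTER_CUBIC),alpha=alpha)
        g=.0435*s['opening']
        for d in(-g,g):cv2.circle(im,tuple(int(v) for v in (pr(c,T+d*R[:,1])-[x,y])*k),4,(0,0,255),-1)
        print(n,p0,"origin",x,y,"scale",k);o.append(im)
    cv2.imwrite(f"pics/{tag}.png",np.hstack(o))
E
python3 -c "
from look import *
look('L5')"
```

```text
[0.45351903 0.30976044 0.21826316] 0.9984054128550763 0.0
top [ 28.51815003 262.87200084] origin 0 187 scale 4.0
side [218.05965168  95.72722021] origin 168 20 scale 4.0
```

View pics/L5.png

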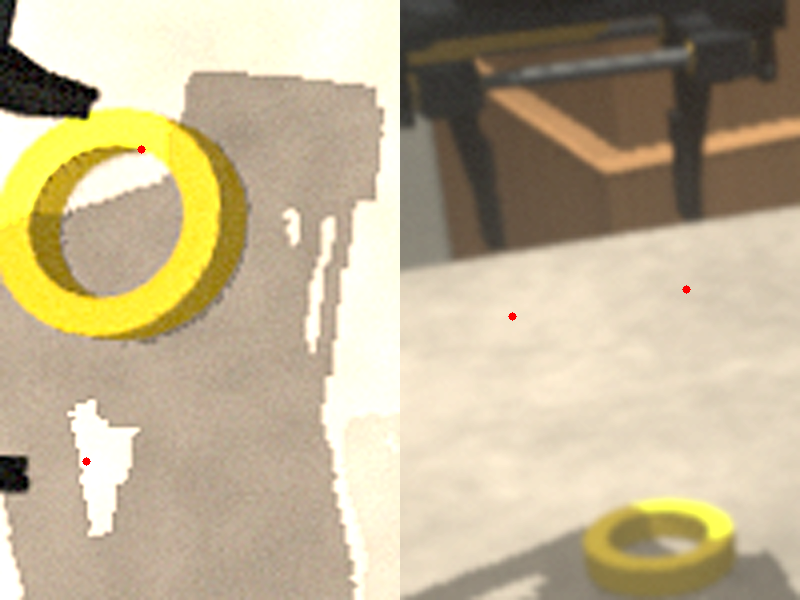

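```bash
python3 -c "
from h import *
t,s=[pickle.load(open(n+'L5.pkl','rb')) for n in('top','side')]
a=tri(t,(24,211.5),s,(240.5,73.7));b=tri(t,(6.7,305.5),s,(191.9,81.2));print(a,b,(a+b)/2,np.linalg.norm(a-b))
for c,p,q in((t,(24,211.5),a),(s,(240.5,73.7),a)):
  o,d=ray(c,p);d/=np.linalg.norm(d);print(np.linalg.norm((np.eye(3)-np.outer(d,d))@(q-o)))
"
```

```text
[0.50137231 0.29621609 0.25969363] [0.40598228 0.30186655 0.25829529] [0.45367729 0.29904132 0.25899446] 0.09556746783502734
0.0021169565636395583
0.0021169565636399304
```

Call:
jog_arm:
  delta_pos:
    - [4,-3.5,0]
    - [8,-7,0]
    - [12,-10.5,0]
    - [16,-14,-2]
    - [17,-14.7,-6]
    - [17,-14.7,-11]
    - [17,-14.7,-16]
    - [17,-14.7,-20]
    - [17,-14.7,-22.5]
    - [17,-14.7,-23.5]
    - [17,-14.7,-23.8]
    - [17,-14.7,-23.8]
  turn: [0,0,0,0,0,0,0,0,0,0,0,0]
  grip: [0,0,0,0,0,0,0,0,0,0,0,0]

```text
time_s: 7.4
position: [0.624, 0.1635, -0.0186]
tcp_rot: [[0.046, 0.999, 0.001], [0.999, -0.046, 0.0], [0.0, 0.001, -1.0]]
force: [-0.8, 0.0, -0.0]
opening: 1.001
grasp_force: 0.0
```

```bash
python3 -c "
from look import *
look('L6',names=('side',),dz=.04,h=110)"
```

```text
[ 0.62399929  0.1635378  -0.01859114] 1.000650946738799 0.0
side [328.13326651 197.14473395] origin 278 142 scale 4.0
```

View pics/L6.png

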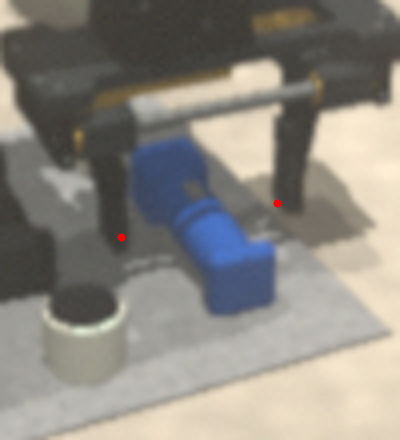

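Call:
jog_arm:
  delta_pos:
    - [0,0,-0.4]
    - [0,0,-0.8]
    - [0,0,-1.2]
    - [0,0,-1.2]
  turn: [0,0,0,0]
  grip: [0,0,0,0]

```text
time_s: 7.95
position: [0.6228, 0.1632, -0.0317]
tcp_rot: [[0.047, 0.999, -0.001], [0.999, -0.047, -0.0], [-0.0, -0.001, -1.0]]
force: [0.5, -0.0, -0.5]
opening: 1.0
grasp_force: 0.0
```

Call:
jog_arm:
  delta_pos:
    - [0,0,0]
    - [0,0,0]
    - [0,0,0]
    - [0,0,0]
    - [0,0,0]
    - [0,0,0]
    - [0,0,0]
    - [0,0,0]
    - [0,0,0]
    - [0,0,0]
  turn: [0,0,0,0,0,0,0,0,0,0]
  grip: [0.2,0.4,0.5,0.6,0.7,0.8,0.8,0.8,0.8,0.8]

```text
time_s: 9.2
position: [0.623, 0.1633, -0.0313]
tcp_rot: [[0.047, 0.999, -0.001], [0.999, -0.047, -0.0], [-0.0, -0.001, -1.0]]
force: [0.2, 0.0, 0.8]
opening: 0.342
grasp_force: 30.0
```

Call:
jog_arm:
  delta_pos:
    - [0,0,2]
    - [0,0,5]
    - [0,0,9]
    - [-0.8,-3.5,11]
    - [-1.7,-7.5,11]
    - [-2.9,-12,11]
    - [-3.9,-16.5,11]
    - [-5,-21,11]
    - [-6,-25.5,11]
    - [-7.2,-30,11]
    - [-8,-33.5,11]
    - [-8.6,-36.2,11]
  turn: [0,0,0,0,0,-1,-2.3,-2.3,-2.3,-2.3,-2.3,-2.3]
  grip: [0.8,0.8,0.8,0.8,0.8,0.8,0.8,0.8,0.8,0.8,0.8,0.8]

```text
time_s: 10.7
position: [0.5374, -0.2009, 0.0801]
tcp_rot: [[0.088, 0.996, 0.002], [0.996, -0.088, -0.001], [-0.001, 0.002, -1.0]]
force: [0.6, 0.6, -0.7]
opening: 0.342
grasp_force: 30.0
```

Call:
jog_arm:
  delta_pos:
    - [0,-0.4,-3]
    - [0,-0.4,-6]
    - [0,-0.4,-7.5]
    - [0,-0.4,-8]
    - [0,-0.4,-8]
    - [0,-0.4,-8]
    - [0,-0.4,-8]
  turn: [0,0,0,0,0,0,0]
  grip: [0.8,0.8,0.8,0.8,0.8,0.8,0.8]

```text
time_s: 11.58
position: [0.5378, -0.203, -0.0004]
tcp_rot: [[0.086, 0.996, 0.001], [0.996, -0.086, -0.001], [-0.001, 0.001, -1.0]]
force: [0.5, 0.4, -0.9]
opening: 0.34
grasp_force: 30.0
```

```bash
python3 -c "
from look import *
look('L7',w=200,h=200,dz=.04,alpha=1.3)"
```

```text
[ 5.37847034e-01 -2.02966920e-01 -4.29720197e-04] 0.34019187791196726 29.980184817686677
top [447.71762502 228.31409334] origin 347 128 scale 2.0
side [378.34075147 318.46671921] origin 278 218 scale 2.0
```

View pics/L7.png

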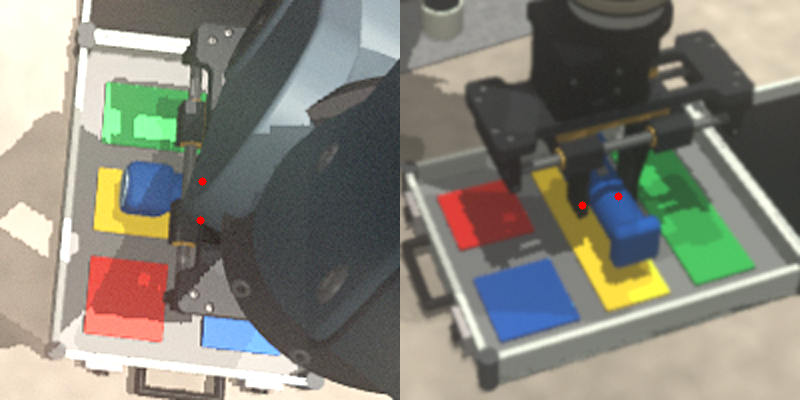

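```bash
python3 -c "
from h import *
t,s=[pickle.load(open(n+'L7.pkl','rb')) for n in('top','side')]
print(cast(t,(407.5,222),.064),cast(t,(407.5,222),.05)); print(cast(s,(396,349.5),.034),cast(s,(385.5,346),.034),cast(s,(407,344.5),.034))
"
```

```text
[ 0.54106518 -0.13810994  0.064     ] [ 0.54373964 -0.14070199  0.05      ]
[ 0.53360922 -0.26301375  0.034     ] [ 0.52333081 -0.2509834   0.034     ] [ 0.55275241 -0.26143742  0.034     ]
```

Call:
jog_arm:
  delta_pos:
    - [-0.1,0,-1]
    - [-0.1,0,-1.8]
    - [-0.1,0,-2.2]
    - [-0.1,0,-2.4]
    - [-0.1,0,-2.4]
  turn: [0,0,0,0,0]
  grip: [0.8,0.8,0.8,0.8,0.8]

```text
time_s: 12.3
position: [0.5355, -0.2024, -0.0224]
tcp_rot: [[0.086, 0.996, -0.001], [0.996, -0.086, 0.0], [0.0, -0.001, -1.0]]
force: [-5.2, 2.1, 23.1]
opening: 0.341
grasp_force: 30.0
```

Call:
jog_arm:
  delta_pos:
    - [0,0,0.15]
    - [0,0,0.15]
    - [0,0,0.15]
  turn: [0,0,0]
  grip: [0.8,0.8,0.8]

```text
time_s: 12.68
position: [0.5356, -0.2024, -0.0223]
tcp_rot: [[0.087, 0.996, -0.001], [0.996, -0.087, 0.001], [0.0, -0.001, -1.0]]
force: [-3.1, 1.3, 12.9]
opening: 0.339
grasp_force: 30.0
```

Call:
jog_arm:
  delta_pos:
    - [0,0,0.12]
    - [0,0,0.15]
    - [0,0,0.15]
    - [0,0,0.15]
    - [0,0,0.15]
    - [0,0,0.15]
    - [0,0,2]
    - [0,0,6]
    - [0,0,10]
    - [0,0,11]
  turn: [0,0,0,0,0,0,0,0,0,0]
  grip: [0.8,0.65,0.6,0.5,0.4,0.4,0.4,0.4,0.4,0.4]

```text
time_s: 13.92
position: [0.5383, -0.2039, 0.0901]
tcp_rot: [[0.087, 0.996, 0.006], [0.996, -0.086, -0.004], [-0.003, 0.006, -1.0]]
force: [1.2, 0.3, 0.2]
opening: 0.603
grasp_force: 0.0
```

Call:
jog_arm:
  delta_pos:
    - [-1,4,1]
    - [-2.1,8,1]
    - [-3.2,12,1]
    - [-4.3,16,1]
    - [-5.4,20,1]
    - [-6.5,24,1]
    - [-7.6,28,1]
    - [-8.6,32,1]
    - [-9.65,35.9,0]
    - [-9.65,35.9,-4]
    - [-9.65,35.9,-8]
    - [-9.65,35.9,-8]
  turn: [1,3,5,7,9,11,13.2,13.2,13.2,13.2,13.2,13.2]
  grip: [0.4,0.4,0.4,0.4,0.4,0.4,0.4,0.4,0.4,0.4,0.4,0.4]

```text
time_s: 15.42
position: [0.437, 0.1561, 0.0041]
tcp_rot: [[-0.143, 0.99, -0.007], [0.99, 0.143, -0.001], [0.0, -0.007, -1.0]]
force: [0.3, 0.2, -0.4]
opening: 0.598
grasp_force: 0.0
```

Call:
jog_arm:
  delta_pos:
    - [0,0,-1.5]
    - [0,0,-3]
    - [0,0,-3.6]
    - [0,0,-3.8]
    - [0,0,-4]
    - [0,0,-4]
  turn: [0,0,0,0,0,0]
  grip: [0.4,0.4,0.4,0.4,0.4,0.4]

```text
time_s: 16.18
position: [0.4399, 0.1563, -0.0336]
tcp_rot: [[-0.143, 0.99, 0.0], [0.99, 0.143, 0.0], [-0.0, 0.0, -1.0]]
force: [-0.3, -0.7, 0.1]
opening: 0.603
grasp_force: 0.0
```

```bash
python3 -c "
from look import *
look('L8',w=200,h=200,dz=.04,alpha=1.5)
t=pickle.load(open('topL8.pkl','rb'))
q=blobs(t,'blue',(370,140,520,260));print([ (cv2.contourArea(a),*rectmid(t,a,.042),*rectmid(t,a,.026)) for a in q])"
```

```text
[ 0.43994554  0.1562602  -0.03358864] 0.6027757792567089 0.0
top [209.11735403 288.07668166] origin 109 188 scale 2.0
side [244.54233912 226.46132127] origin 144 126 scale 2.0
[(1426.0, array([ 537.1401 , -203.18396], dtype=float32), [np.float32(34.261097), np.float32(120.660065)], np.float32(84.48558), array([ 540.0093 , -207.55177], dtype=float32), [np.float32(35.050518), np.float32(123.44013)], np.float32(84.48561))]
```

View pics/L8.png

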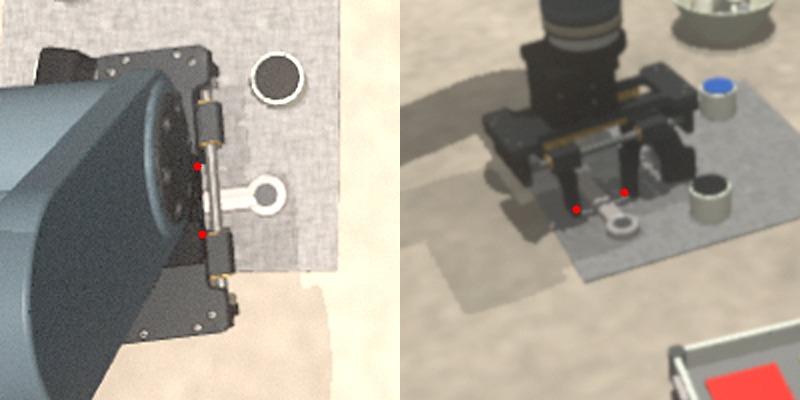

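Call:
jog_arm:
  delta_pos:
    - [0,0,-0.15]
    - [0,0,-0.3]
    - [0,0,-0.3]
  turn: [0,0,0]
  grip: [0.4,0.4,0.4]

```text
time_s: 16.65
position: [0.4401, 0.1563, -0.0345]
tcp_rot: [[-0.143, 0.99, 0.002], [0.99, 0.143, 0.0], [-0.0, 0.002, -1.0]]
force: [-1.8, -0.1, 22.1]
opening: 0.601
grasp_force: 11.2
```

Call:
jog_arm:
  delta_pos:
    - [0,0,0]
    - [0,0,0]
    - [0,0,0]
    - [0,0,0]
    - [0,0,0]
    - [0,0,0]
    - [0,0,0]
    - [0,0,0]
  turn: [0,0,0,0,0,0,0,0]
  grip: [0.5,0.6,0.7,0.8,0.95,0.95,0.95,0.95]

```text
time_s: 17.65
position: [0.4396, 0.1564, -0.0345]
tcp_rot: [[-0.143, 0.99, 0.001], [0.99, 0.143, 0.0], [-0.0, 0.001, -1.0]]
force: [-2.9, 0.2, 22.5]
opening: 0.202
grasp_force: 34.7
```

Call:
jog_arm:
  delta_pos:
    - [0,0,2]
    - [0,0,6]
    - [0,0,10]
    - [1.8,-4,11]
    - [3.6,-8,11]
    - [5.6,-12.5,11]
    - [7.6,-17,11]
    - [9.6,-21.5,11]
    - [11.6,-26,11]
    - [13.6,-30,11]
    - [15.4,-34,11]
    - [16.6,-36.4,11]
  turn: [0,0,0,-2,-4,-6,-8,-10,-12,-13.2,-13.2,-13.2]
  grip: [0.95,0.95,0.95,0.95,0.95,0.95,0.95,0.95,0.95,0.95,0.95,0.95]

```text
time_s: 19.15
position: [0.6062, -0.21, 0.0729]
tcp_rot: [[0.088, 0.996, 0.0], [0.996, -0.088, -0.0], [-0.0, 0.0, -1.0]]
force: [-0.2, 0.6, -0.2]
opening: 0.204
grasp_force: 30.0
```

Call:
jog_arm:
  delta_pos:
    - [0,-0.1,-3]
    - [0,-0.1,-6]
    - [0,-0.1,-7.3]
    - [0,-0.1,-7.3]
    - [0,-0.1,-7.3]
  turn: [0,0,0,0,0]
  grip: [0.95,0.95,0.95,0.95,0.95]

```text
time_s: 19.77
position: [0.6066, -0.209, 0.0013]
tcp_rot: [[0.086, 0.996, 0.002], [0.996, -0.086, -0.001], [-0.001, 0.002, -1.0]]
force: [0.8, -0.5, -0.9]
opening: 0.204
grasp_force: 30.0
```

```bash
python3 -c "
from look import *
look('L9',w=200,h=200,dz=.037,alpha=1.5)"
```

```text
[ 0.60663331 -0.20901218  0.00126484] 0.2037481757168367 29.999680817127228
top [450.67492302 184.16712787] origin 350 84 scale 2.0
side [419.551934   308.20408937] origin 319 208 scale 2.0
```

View pics/L9.png

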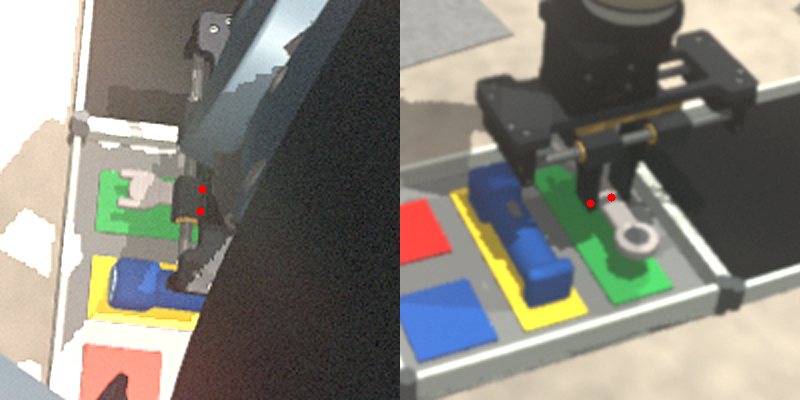

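```bash
python3 -c "
from h import *
t,s=[pickle.load(open(n+'L9.pkl','rb')) for n in('top','side')]
print(cast(t,(409.5,178),.041)); print(cast(s,(437,327),.041))
"
```

```text
[ 0.61370175 -0.14560816  0.041     ]
[ 0.60676138 -0.25581543  0.041     ]
```

Call:
jog_arm:
  delta_pos:
    - [0,0,-1.2]
    - [0,0,-2]
    - [0,0,-2.4]
    - [0,0,-2.4]
    - [0,0,-2.4]
  turn: [0,0,0,0,0]
  grip: [0.95,0.95,0.95,0.95,0.95]

```text
time_s: 20.5
position: [0.6059, -0.2088, -0.0237]
tcp_rot: [[0.087, 0.996, 0.0], [0.996, -0.087, -0.0], [-0.0, 0.0, -1.0]]
force: [-0.5, 0.4, -1.1]
opening: 0.201
grasp_force: 30.0
```

Call:
jog_arm:
  delta_pos:
    - [0,0,-0.1]
    - [0,0,-0.2]
    - [0,0,-0.2]
  turn: [0,0,0]
  grip: [0.95,0.95,0.95]

```text
time_s: 20.88
position: [0.606, -0.2089, -0.0253]
tcp_rot: [[0.087, 0.996, 0.0], [0.996, -0.087, -0.0], [-0.0, 0.0, -1.0]]
force: [-0.7, 0.4, 2.7]
opening: 0.2
grasp_force: 31.3
```

Call:
jog_arm:
  delta_pos:
    - [0,0,0.05]
    - [0,0,0.05]
    - [0,0,0.05]
    - [0,0,0.05]
    - [0,0,2]
    - [0,0,6]
    - [0,0,10]
    - [0,0,11]
    - [0,0,11]
  turn: [0,0,0,0,0,0,0,0,0]
  grip: [0.75,0.65,0.6,0.6,0.6,0.5,0.3,0.3,0.3]

```text
time_s: 22.0
position: [0.6062, -0.2089, 0.0854]
tcp_rot: [[0.087, 0.996, 0.002], [0.996, -0.087, -0.001], [-0.001, 0.002, -1.0]]
force: [-0.4, -0.3, 1.3]
opening: 0.683
grasp_force: 0.0
```

Call:
jog_arm:
  delta_pos:
    - [-1.2,4,0]
    - [-2.6,8,0]
    - [-4,12.5,0]
    - [-5.4,17,0]
    - [-6.8,21.5,0]
    - [-8.2,26,0]
    - [-9.6,30,0]
    - [-11,34,0]
    - [-12.4,38,0]
    - [-13.8,42,0]
    - [-15.2,45.5,0]
    - [-16.2,48.6,0]
  turn: [8,16,24,32,40,48,56,64,72,80,88,90]
  grip: [0.3,0.3,0.3,0.3,0.3,0.3,0.3,0.3,0.3,0.3,0.3,0.3]

```text
time_s: 23.5
position: [0.4415, 0.278, 0.0826]
tcp_rot: [[-0.996, 0.084, -0.004], [0.084, 0.996, -0.001], [0.004, -0.002, -1.0]]
force: [0.5, -0.5, -0.4]
opening: 0.697
grasp_force: 0.0
```

```bash
python3 -c "
from look import *
s=read_state();print(s['position'],s['tcp_rot'],s['joint_positions'])
c=capture('top');pickle.dump(c,open('topA.pkl','wb'))
q=blobs(c,'white',(385,165,500,215));print([(cv2.contourArea(a),*rectmid(c,a,.016)) for a in q])"
```

```text
[0.4414963 0.2779796 0.0826042] [[-0.99643563  0.08426977 -0.00382767]
 [ 0.08427549  0.99644157 -0.00135945]
 [ 0.00369949 -0.00167719 -0.99999175]] [ 1.99107795e+01  3.11494526e+01  1.02118820e+02  1.98682932e-03
  4.69644540e+01 -6.52563598e+01]
[(931.0, array([ 608.8577 , -210.54135], dtype=float32), [np.float32(30.01561), np.float32(130.81802)], np.float32(85.32265)), (611.5, array([ 603.3193 , -175.04562], dtype=float32), [np.float32(79.18261), np.float32(128.44254)], np.float32(91.65621))]
```

Call:
jog_arm:
  delta_pos:
    - [0,0,-4]
    - [0,0,-7]
    - [0,0,-9.5]
    - [0,0,-10.8]
    - [0,0,-11.3]
    - [0,0,-11.3]
    - [0,0,-11.3]
  turn: [0,0,0,0,0,0,0]
  grip: [0.3,0.3,0.3,0.3,0.3,0.3,0.3]

```text
time_s: 24.42
position: [0.4444, 0.2775, -0.028]
tcp_rot: [[-0.996, 0.087, 0.001], [0.087, 0.996, 0.001], [-0.001, 0.001, -1.0]]
force: [-0.5, 0.8, 0.1]
opening: 0.697
grasp_force: 0.0
```

Call:
jog_arm:
  delta_pos:
    - [0,0,0]
    - [0,0,0]
    - [0,0,0]
    - [0,0,0]
    - [0,0,0]
    - [0,0,0]
    - [0,0,0]
  turn: [0,0,0,0,0,0,0]
  grip: [0.4,0.5,0.6,0.7,0.7,0.7,0.7]

```text
time_s: 25.3
position: [0.4438, 0.2772, -0.0285]
tcp_rot: [[-0.996, 0.086, 0.0], [0.086, 0.996, -0.0], [-0.0, -0.0, -1.0]]
force: [-0.7, -1.5, 6.1]
opening: 0.456
grasp_force: 30.0
```

Call:
jog_arm:
  delta_pos:
    - [0,0,2]
    - [0,0,6]
    - [0,0,10]
    - [0.2,-4.5,10]
    - [0.4,-9,10]
    - [0.7,-14,10]
    - [1,-19,10]
    - [1.2,-24,10]
    - [1.5,-29,10]
    - [1.7,-34,10]
    - [2,-38.5,10]
    - [2.2,-42.2,10]
  turn: [0,0,0,0,0,0,0,0,0,0,0,0]
  grip: [0.7,0.7,0.7,0.7,0.7,0.7,0.7,0.7,0.7,0.7,0.7,0.7]

```text
time_s: 26.8
position: [0.466, -0.1466, 0.0709]
tcp_rot: [[-0.996, 0.088, 0.001], [0.088, 0.996, 0.0], [-0.001, 0.0, -1.0]]
force: [0.1, 0.5, -1.1]
opening: 0.45
grasp_force: 30.0
```

Call:
jog_arm:
  delta_pos:
    - [0,-0.6,-3]
    - [0,-0.6,-6]
    - [0,-0.6,-8]
    - [0,-0.6,-8.6]
    - [0,-0.6,-8.8]
    - [0,-0.6,-8.8]
    - [0,-0.6,-8.8]
  turn: [0,0,0,0,0,0,0]
  grip: [0.7,0.7,0.7,0.7,0.7,0.7,0.7]

```text
time_s: 27.68
position: [0.4663, -0.1509, -0.0161]
tcp_rot: [[-0.996, 0.086, 0.001], [0.086, 0.996, -0.001], [-0.001, -0.001, -1.0]]
force: [0.3, 0.6, -1.0]
opening: 0.453
grasp_force: 30.0
```

Call:
jog_arm:
  delta_pos:
    - [0,0,-0.15]
    - [0,0,-0.3]
    - [0,0,-0.3]
  turn: [0,0,0]
  grip: [0.7,0.7,0.7]

```text
time_s: 28.05
position: [0.466, -0.1508, -0.0195]
tcp_rot: [[-0.996, 0.087, 0.001], [0.087, 0.996, -0.0], [-0.001, -0.0, -1.0]]
force: [-0.1, 0.8, 2.6]
opening: 0.452
grasp_force: 30.0
```

Call:
jog_arm:
  delta_pos:
    - [0,0,0.05]
    - [0,0,0.05]
    - [0,0,0.05]
    - [0,0,0.05]
    - [0,0,2]
    - [0,0,6]
    - [0,0,10]
    - [0,0,11]
    - [0,0,11]
  turn: [0,0,0,0,0,0,0,0,0]
  grip: [0.5,0.42,0.42,0.42,0.42,0.42,0.3,0.3,0.3]

```text
time_s: 29.18
position: [0.4659, -0.1508, 0.0905]
tcp_rot: [[-0.996, 0.087, 0.001], [0.087, 0.996, -0.001], [-0.001, -0.0, -1.0]]
force: [0.9, 0.6, -0.1]
opening: 0.695
grasp_force: 0.0
```

Call:
jog_arm:
  delta_pos:
    - [1.3,3.7,0]
    - [2.6,7.5,0]
    - [4,11.5,0]
    - [5.4,15.5,0]
    - [6.8,19.5,0]
    - [8.2,23.5,0]
    - [9.6,27.5,0]
    - [11,31.5,0]
    - [12.4,35.5,0]
    - [13.7,39.5,0]
    - [14.75,42.4,0]
    - [14.75,42.4,0]
  turn: [0,0,0,0,0,0,0,0,0,0,0,0]
  grip: [0.3,0.3,0.3,0.3,0.3,0.3,0.3,0.3,0.3,0.3,0.3,0.3]

```text
time_s: 30.68
position: [0.6124, 0.275, 0.0875]
tcp_rot: [[-0.996, 0.084, -0.003], [0.084, 0.996, -0.001], [0.003, -0.001, -1.0]]
force: [0.1, -0.9, -1.1]
opening: 0.701
grasp_force: 0.0
```

Call:
jog_arm:
  delta_pos:
    - [0,0,-4]
    - [0,0,-7]
    - [0,0,-9.5]
    - [0,0,-11.4]
    - [0,0,-11.8]
    - [0,0,-11.8]
    - [0,0,-11.8]
  turn: [0,0,0,0,0,0,0]
  grip: [0.3,0.3,0.3,0.3,0.3,0.3,0.3]

```text
time_s: 31.55
position: [0.6142, 0.2734, -0.0266]
tcp_rot: [[-0.996, 0.087, 0.002], [0.087, 0.996, 0.0], [-0.002, 0.001, -1.0]]
force: [-0.8, 0.3, 0.6]
opening: 0.701
grasp_force: 0.0
```

```bash
python3 -c "
from look import *
look('L11',w=130,h=130,dz=.036,alpha=1.6)
t=pickle.load(open('topL11.pkl','rb'))
q=blobs(t,'red',(375,240,450,315));print([(cv2.contourArea(a),cast(t,cen(a),.044)) for a in q])
cv2.imwrite('pics/case1.png',cv2.resize(t['color'][140:330,370:530],None,fx=3,fy=3))"
```

```text
[ 0.61420724  0.27342982 -0.02661554] 0.7006069975850264 0.0
top [142.96970783 175.95995965] origin 77 110 scale 3.076923076923077
side [303.45620968 178.80147751] origin 238 113 scale 3.076923076923077
[(1443.5, array([ 0.46311883, -0.14479447,  0.044     ]))]
```

View pics/L11.png

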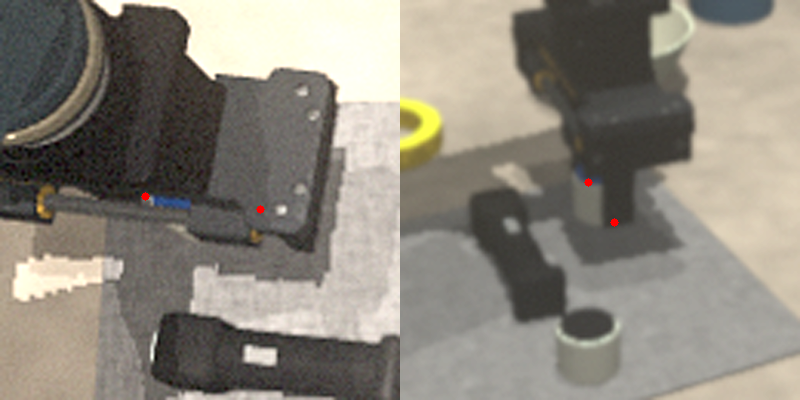

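Call:
jog_arm:
  delta_pos:
    - [0,0,-0.2]
    - [0,0,-0.2]
    - [0,0,-0.2]
    - [0,0,-0.2]
    - [0,0,-0.2]
    - [0,0,-0.2]
    - [0,0,-0.2]
    - [0,0,-0.2]
  turn: [0,0,0,0,0,0,0,0]
  grip: [0.3,0.4,0.5,0.6,0.7,0.7,0.7,0.7]

```text
time_s: 32.65
position: [0.6132, 0.2732, -0.0297]
tcp_rot: [[-0.996, 0.087, -0.0], [0.087, 0.996, -0.0], [0.0, -0.0, -1.0]]
force: [-0.4, -0.6, 0.4]
opening: 0.45
grasp_force: 30.0
```

Call:
jog_arm:
  delta_pos:
    - [0,0,2]
    - [0,0,6]
    - [0,0,10]
    - [-1.5,-5,11]
    - [-3,-10,11]
    - [-4.6,-15.5,11]
    - [-6.4,-21,11]
    - [-8.1,-26.5,11]
    - [-9.8,-32,11]
    - [-11.5,-37.5,11]
    - [-13.2,-43,11]
    - [-14.8,-48.3,11]
  turn: [0,0,0,0,0,0,0,0,0,0,0,0]
  grip: [0.7,0.7,0.7,0.7,0.7,0.7,0.7,0.7,0.7,0.7,0.7,0.7]

```text
time_s: 34.15
position: [0.4653, -0.2119, 0.0817]
tcp_rot: [[-0.996, 0.087, 0.002], [0.087, 0.996, -0.001], [-0.002, -0.001, -1.0]]
force: [1.5, -0.2, -0.2]
opening: 0.449
grasp_force: 30.0
```

Call:
jog_arm:
  delta_pos:
    - [-0.8,-3.1,0]
    - [-0.8,-3.1,-3]
    - [-0.8,-3.1,-6]
    - [-0.8,-3.1,-8]
    - [-0.8,-3.1,-8]
  turn: [0,0,0,0,0]
  grip: [0.7,0.7,0.7,0.7,0.7]

```text
time_s: 34.78
position: [0.457, -0.2405, 0.0001]
tcp_rot: [[-0.996, 0.087, -0.001], [0.087, 0.996, 0.001], [0.001, 0.001, -1.0]]
force: [-0.5, -0.1, -0.5]
opening: 0.452
grasp_force: 30.0
```

Contact expected near −0.0205.

Call:
jog_arm:
  delta_pos:
    - [0,0,-0.8]
    - [0,0,-1.4]
    - [0,0,-1.7]
    - [0,0,-1.9]
    - [0,0,-2.0]
    - [0,0,-2.0]
  turn: [0,0,0,0,0,0]
  grip: [0.7,0.7,0.7,0.7,0.7,0.7]

```text
time_s: 35.52
position: [0.4573, -0.2407, -0.0197]
tcp_rot: [[-0.996, 0.087, -0.0], [0.087, 0.996, 0.0], [0.0, 0.0, -1.0]]
force: [-0.1, 0.5, -1.3]
opening: 0.452
grasp_force: 30.0
```

Call:
jog_arm:
  delta_pos:
    - [0,0,-0.1]
    - [0,0,-0.1]
    - [0,0,-0.1]
  turn: [0,0,0]
  grip: [0.7,0.7,0.7]

```text
time_s: 35.9
position: [0.4573, -0.2408, -0.0207]
tcp_rot: [[-0.996, 0.087, 0.0], [0.087, 0.996, -0.0], [-0.0, -0.0, -1.0]]
force: [0.7, 0.3, -0.9]
opening: 0.449
grasp_force: 30.0
```

Call:
jog_arm:
  delta_pos:
    - [0,0,0]
    - [0,0,0]
    - [0,0,0]
    - [0,0,0]
    - [0,0,2]
    - [0,0,6]
    - [0,0,10]
    - [0,4,13]
    - [-1,9,14]
    - [-1,14,14]
    - [-1,19,14]
    - [-1,24,14]
  turn: [0,0,0,0,0,0,0,0,0,0,0,0]
  grip: [0.5,0.42,0.42,0.42,0.42,0.42,0.42,0.42,0.42,0.42,0.42,0.42]

```text
time_s: 37.4
position: [0.4471, 0.0007, 0.1195]
tcp_rot: [[-0.996, 0.087, 0.001], [0.087, 0.996, -0.0], [-0.001, -0.0, -1.0]]
force: [0.5, 0.9, -0.4]
opening: 0.579
grasp_force: 0.0
```

```bash
python3 -c "
from look import *
t=capture('top');s=capture('side')
for c in('red','blue'):
  print(c,[(cv2.contourArea(a),cast(t,cen(a),.044)) for a in blobs(t,c,(375,140,520,320))])
a=cv2.resize(t['color'][140:330,370:530],(400,475));b=cv2.resize(s['color'][235:410,275:495],(400,318))
o=np.zeros((475,800,3),np.uint8);o[:,:400]=a;o[:318,400:]=b;cv2.imwrite('pics/end.png',o)"
```

```text
red [(410.0, array([ 0.45666115, -0.15778399,  0.044     ])), (388.5, array([ 0.46678421, -0.14910682,  0.044     ]))]
blue [(1391.5, array([ 0.53585283, -0.19923348,  0.044     ])), (595.0, array([ 0.45312099, -0.22496784,  0.044     ])), (380.5, array([ 0.45816348, -0.23884477,  0.044     ]))]
```

View pics/end.png

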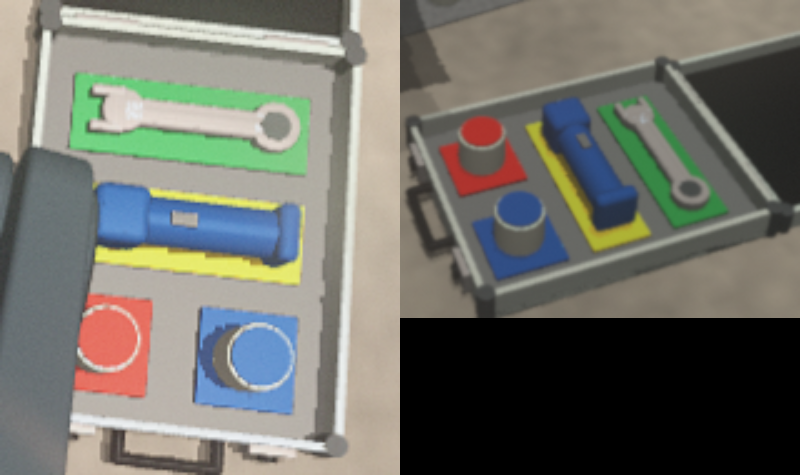

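The final picture shows all four things lying or standing centred on their pads: spanner at (185,115), blue torch at (195,215), red cap at (108,338) and blue cap at (260,355). I'll let the arm settle, then hand in.

Call:
jog_arm:
  delta_pos:
    - [0,0,0]
    - [0,0,0]
    - [0,0,0]
    - [0,0,0]
  turn: [0,0,0,0]
  grip: [0.42,0.42,0.42,0.42]

```text
time_s: 38.0
position: [0.4474, -0.0016, 0.1192]
tcp_rot: [[-0.996, 0.088, 0.0], [0.088, 0.996, -0.0], [-0.0, -0.0, -1.0]]
force: [1.2, 0.0, 0.4]
opening: 0.581
grasp_force: 0.0
```

```bash
python3 -c "
from rig import *
print(hand_in())"
```

```text
the job is handed in; nothing more can be done
None
```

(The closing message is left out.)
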